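# Turn the backwards battery pack round in its charging sleeve

## Robot

A 6-joint arm with a two-finger parallel gripper is mounted at the origin on the work surface. World frame = base frame: x ahead of the robot, y to its left, z up, the work surface at z = 0. Lengths are in m, angles in degrees, forces in N, time in s.
With the tool pointing down it reaches from about 0.25 to 0.725 m from the base axis. Payload 9.7 kg.
Tool frame: the origin (TCP) lies at the very end of the fingers, on their centre line; the grasp point (between the pads) lies 19 mm behind it (bot.pinch_z is the distance from the TCP to the grasp point, in m); x points along the fingers, z is the direction in which the jaws open and shut, and the axes are right-handed (so a half turn about x gives the same grasp; the last joint's range is limited). The gripper opens to 85 mm and grips with 20 to 120 N. Pads are 22 mm wide; open, the fingers measure 114 mm over their backs; the gripper's body (76 mm by 85 mm) begins 54 mm behind the grasp point. The pads swing forward as they close: fully open they stand 13 mm farther back than shut.
Start: joints at [71.677, 4.979, 10.078, 95.1, 0, 90], TCP at [0.173, 0.522, 0.231] pointing down, gripper open.
Joint ranges: [-179.16, 179.16], [-48.56, 103.87], [-65.8, 70.77], [-126.05, 130.52], [-82.76, 87.17], [-180, 180]. Speed limits (degrees/s): [127.2, 127.2, 147.25, 180, 180, 180].

## Interface

Orientations are given as [roll, pitch, yaw] about the fixed x, y, z axes, in that order (R = Rz(yaw) Ry(pitch) Rx(roll)).
In Python, from workcell import bot gives the robot as it stands.
- The arm moves only by the tool play_rows, never from a script. Its argument "rows" is a list of rows, each a list of 3 entries, a list of its own where there are three numbers: the shift along the tool's x, y, z in cm, then the turn about the tool's x in degrees, then the finger opening in cm, from 0 to 8.54. A call has 1 to 12 rows; each row is the pose to reach, as a shift and turn from the pose commanded when the call began, along the tool's axes at that moment; what a row does not reach only later rows make up. A row lasts 1/12 s, in which the tool goes at most 41.7 mm and 7.16 degrees, less where a joint would pass 70% of its speed; a pose out of reach is approached as far as the arm can. A call with a gripper value outside its range is refused whole. The fingers move at their own pace and stop on an object; "squeeze" is the grip in N (left out, the last holds). Time passes only in rows, so rows that repeat a pose let the fingers close. It gives the time, the measured TCP pose, the force and the opening at its end, in the units of the state.
- bot.get_obs(): the state, without advancing time (a new reading comes with each control period).
- bot.camera(name): name is "side" or "top"; returns (picture, depth): 420x560x3 uint8, blue, green, red; 420x560 float32, m along the optical axis (not along the pixel's ray), 0 where there is no reading.
- bot.camera_model(name): a dict with "fx", "fy", "cx", "cy" (pixels), "origin" and "attitude" of the camera in the world. Camera axes: x right, y down, z forward; pixel columns grow to the right and rows downward; lengths in m; the calibration is good to about 2 mm. A picture is of the moment at which its call begins. camera_model takes no time and is no camera call.
- bot.job_done(): hands the job in, once; it reports no verdict.
The state is a dict: "time": time; "q": joint angles; "qd": joint speeds; "joint_efforts": joint torques, N m; "ee_pos": TCP position; "tcp_rot": TCP orientation; "wrist_force": force on the tool from outside, world axes, zero at the start; "torque": the same for the moment, N m; "opening": finger opening in m.
Only numpy, scipy, OpenCV 4.12 (cv2) and the standard library are available. Lean on these libraries where they do the work, as an engineer would, in place of code of your own. Each camera call takes 0.05 s, during which the arm holds its last target.

## Task

On the bench are two headlamp battery packs in charging sleeves, and one was put in backwards: its red contact end sticks out of the mouth. Pull that pack out by its blue grip fin, turn it end for end and slide it back fully home in the same sleeve, red end first, and let go. Leave the other pack, which is in the right way round, where it is.

Things in the scene. Friction and masses are not known exactly. Their poses are not given: they have to be found in the camera images.
- pack: Backwards battery pack, loose, 0.15-0.3 kg: yellow box 36 (x) x 100 (y) x 22 (z) mm, red end with brass contacts at its +y. Blue grip fin on top, centred, 12 (x) x 40 (y), top 72 above the underside. Origin: centre of underside. Starts fully home in dock, red end sticking out (its +y opposite to the dock's).
- dock: Its fixed aluminium sleeve. Origin: bench level, centre of the mouth (to the robot's right); +y runs inwards. Inside 44 mm wide, 27 high, 82 deep to the stop; floor 4, top 35 above bench. Cheeks flare 15 out of the mouth. Top slot 24 wide passes the fin; the pack leaves only along -y. Home: pack centre at y = 32, 18 sticking out, fin top 76 above bench. Bench free 160 before the mouth.
- other_pack: The other battery pack, same size and colours, fully home the right way round (yellow end sticking out) in a second, identical sleeve, at least 130 mm from the first. Origin: centre of its underside, +y towards its red end. Leave it where it is.
Not all that is in view belongs to the job. What is shaped like the dock but green or pink is not meant. Leave any orange look-alike of the pack alone.

How it is judged:
By the outcome, as a careful person would: the job done as asked, in the order asked, and still so for the second after the job is handed in, with the robot touching nothing.
It also fails if it takes over 45 s, if anything falls off the work surface, if the arm or the gripper's body presses on something with over 40 N, if the wrist force passes 120 N, or if a joint passes its speed limit or range.

## Working session

There is one attempt and no reset: what is moved stays moved. The work goes in short steps, Python scripts to look and compute and a tool call to move; the robot and the scene stay as the last step left them, time stands still between calls to the robot, and variables do not carry over. Pictures are saved under pics/ and viewed, and the job is handed in when it is done.

Besides the shell and the picture viewer there is one more tool, called as a command line: name --argument value ..., lists and objects as JSON in quotes. play_rows: Moves the arm, as the interface text tells. Its arguments: {"type":"object","properties":{"rows":{"type":"array"},"squeeze":{"type":"number"}},"required":["rows"]}

```bash
ls; mkdir -p pics; python3 - <<'E'
from workcell import bot
import cv2,numpy as np
for n in("top","side"):
    p,d=bot.camera(n); cv2.imwrite(f"pics/{n}0.png",p); np.save(f"pics/{n}0.npy",d); m=bot.camera_model(n); print(m, bool((d>0).any()))
    np.save(f"pics/{n}0c.npy",p)
o=bot.get_obs(); print(o, bot.pinch_z)
E
```

```text
pics
{'fx': 422.2747009523867, 'fy': 422.2747009523867, 'cx': 275.702484101328, 'cy': 212.3034781742569, 'origin': array([0.46852843, 0.01020865, 0.91562346]), 'attitude': array([-177.08090359,    0.95113181,  -89.02895372])} True
{'fx': 402.76209868866226, 'fy': 402.76209868866226, 'cx': 276.08774365072424, 'cy': 204.61135837101597, 'origin': array([ 0.17765458, -0.43794121,  0.40004674]), 'attitude': array([-122.73919777,    0.87513369,  -35.15284189])} True
{'time': 0.1, 'q': array([7.16746056e+01, 5.01058483e+00, 1.00370948e+01, 9.50976945e+01,
       2.77765309e-04, 9.00001420e+01]), 'qd': array([ 0.06032485,  0.01427431,  0.09114338, -0.00704809,  0.00027305,
       -0.0350156 ]), 'joint_efforts': array([-3.93370410e-04, -5.21560943e+01,  4.65653980e+01,  1.59832049e-02,
        4.61375441e-05, -5.20693419e-06]), 'ee_pos': array([0.17286306, 0.52191795, 0.23061164]), 'tcp_rot': array([ 179.77657235,   89.92881497, -108.54896419]), 'wrist_force': array([0.8121088 , 1.44303832, 0.56757644]), 'torque': array([ 0.00511517, -0.01585699,  0.00788409]), 'opening': 0.08514698515278016} 0.0187
```

View pics/top0.png

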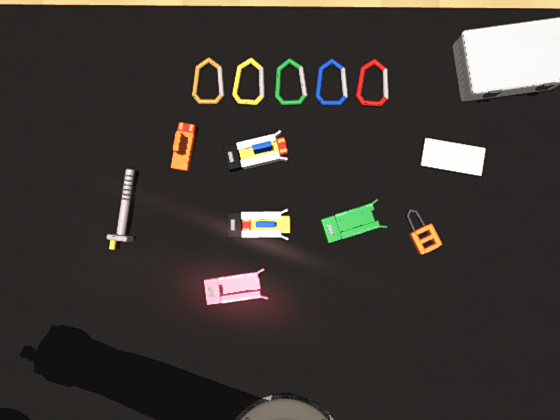

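View pics/side0.png

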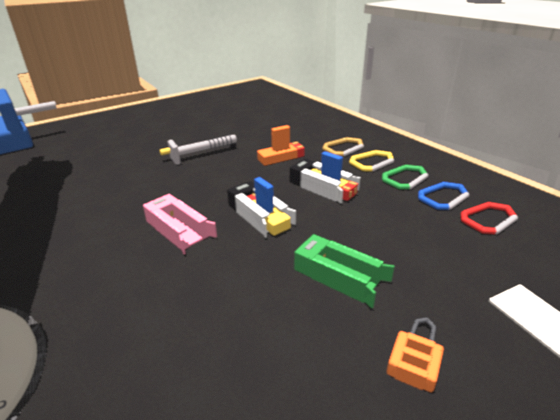

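Candidates in the top view:
- The white sleeve at (258,150) has its red end out of the mouth at (282,146). It fits "backwards".
- The white sleeve at (260,225) has its yellow end out, so it is the other pack.
- The orange block at (183,147) and the green and pink sleeves are decoys.

I'll confirm with one enlarged crop and measure.

```bash
cat > h.py <<'E'
import numpy as np,cv2
from scipy.spatial.transform import Rotation as R
from workcell import bot
def cast(n,uv,z):
    m=bot.camera_model(n);uv=np.atleast_2d(uv).astype(float)
    r=np.c_[(uv[:,0]-m['cx'])/m['fx'],(uv[:,1]-m['cy'])/m['fy'],np.ones(len(uv))]
    w=r@R.from_euler('xyz',m['attitude'],degrees=True).as_matrix().T
    o=m['origin'];return o+w*((z-o[2])/w[:,2])[:,None]
def cloud(n,d):
    m=bot.camera_model(n);v,u=np.mgrid[:d.shape[0],:d.shape[1]]
    c=np.stack([(u-m['cx'])/m['fx']*d,(v-m['cy'])/m['fy']*d,d],-1)
    return c@R.from_euler('xyz',m['attitude'],degrees=True).as_matrix().T+m['origin']
def masks(p):
    h=cv2.cvtColor(p,cv2.COLOR_BGR2HSV);H,S,V=cv2.split(h)
    return dict(blue=(H>95)&(H<130)&(S>120)&(V>50),yellow=(H>20)&(H<35)&(S>120)&(V>100),
      red=((H<7)|(H>173))&(S>150)&(V>80),white=(S<50)&(V>140))
E
python3 - <<'E'
from h import *
p=np.load('pics/top0c.npy');d=np.load('pics/top0.npy')
s=np.load('pics/side0c.npy')
a=cv2.resize(p[115:250,210:310],None,fx=4,fy=4,interpolation=cv2.INTER_CUBIC)
b=cv2.resize(s[140:240,220:370],None,fx=2.6,fy=2.6,interpolation=cv2.INTER_CUBIC)
o=np.zeros((540,800,3),np.uint8);o[:540,:400]=a;o[:b.shape[0],405:405+b.shape[1]]=b[:,:395]
cv2.imwrite('pics/crop1.png',o)
C=cloud('top',d);M=masks(p)
for nm,(y0,y1) in dict(A=(125,178),B=(200,245)).items():
  for c in('blue','yellow','red','white'):
    k=np.zeros_like(M[c]);k[y0:y1,222:295]=M[c][y0:y1,222:295]
    uv=np.argwhere(k)[:,::-1]
    if len(uv)<8: continue
    r=cv2.minAreaRect(uv.astype(np.float32))
    z=C[...,2][k]; print(nm,c,len(uv),'px',np.round(r[0],1),np.round(r[1],1),round(r[2],1),'z pct',np.round(np.percentile(z,[10,50,90]),3), 'cloud mean',C[k].mean(0).round(4))
    if c=='blue':
      print(' depth fin top', C[k][z>.065].mean(0).round(4), (z>.065).sum())
      W=cast('top',cv2.boxPoints(r),.076)[:,:2]; print(W.round(4))
    if c=='white':
      kk=z>.028; w=C[k][kk][:,:2].astype(np.float32); q=cv2.minAreaRect(w); print(' white rect',q, cv2.boxPoints(q).round(4).tolist())
# side fin
E
```

```text
A blue 157 px [261.8 147. ] [ 8.6 18.8] 77.5 z pct [0.053 0.076 0.078] cloud mean [0.6433 0.0546 0.0706]
 depth fin top [0.6443 0.0551 0.0759] 119
[[0.6461 0.0753]
 [0.6548 0.0386]
 [0.6379 0.0346]
 [0.6292 0.0713]]
A yellow 111 px [262.2 150.2] [12.6 45.8] 76.0 z pct [0.026 0.028 0.03 ] cloud mean [0.6494 0.0504 0.0279]
A red 91 px [281.9 145.5] [18.5  8.6] 75.1 z pct [0.002 0.026 0.028] cloud mean [0.6561 0.0153 0.0223]
A white 668 px [256.2 151.2] [30.1 56.5] 76.0 z pct [0.028 0.036 0.038] cloud mean [0.6427 0.0662 0.0359]
 white rect ((0.5688727498054504, 0.052020445466041565), (0.21460989117622375, 0.11766442656517029), 13.408517837524414) [[0.45089998841285706, 0.0843999981880188], [0.4781000018119812, -0.03009999915957451], [0.6869000196456909, 0.019700000062584877], [0.659600019454956, 0.13410000503063202]]
B blue 97 px [265.5 224. ] [ 4. 19.] 90.0 z pct [0.075 0.077 0.079] cloud mean [0.4873 0.0451 0.0844]
 depth fin top [0.4873 0.0454 0.0856] 95
[[0.4912 0.0638]
 [0.4918 0.0259]
 [0.4838 0.0258]
 [0.4832 0.0636]]
B yellow 96 px [266.5 224. ] [47. 16.] 0.0 z pct [0.025 0.027 0.055] cloud mean [0.49   0.0346 0.0314]
B red 58 px [246.  224.5] [7. 8.] 90.0 z pct [0.025 0.027 0.029] cloud mean [0.4868 0.0879 0.0269]
B white 721 px [259.2 224.9] [30.1 56.7] 88.0 z pct [0.003 0.036 0.038] cloud mean [0.4872 0.0566 0.0395]
 white rect ((0.48734524846076965, 0.060189295560121536), (0.06073063984513283, 0.11726085096597672), 0.9160571694374084) [[0.4560000002384186, 0.11829999834299088], [0.4578999876976013, 0.0010999999940395355], [0.5185999870300293, 0.002099999925121665], [0.5167999863624573, 0.1193000003695488]]
```

View pics/crop1.png

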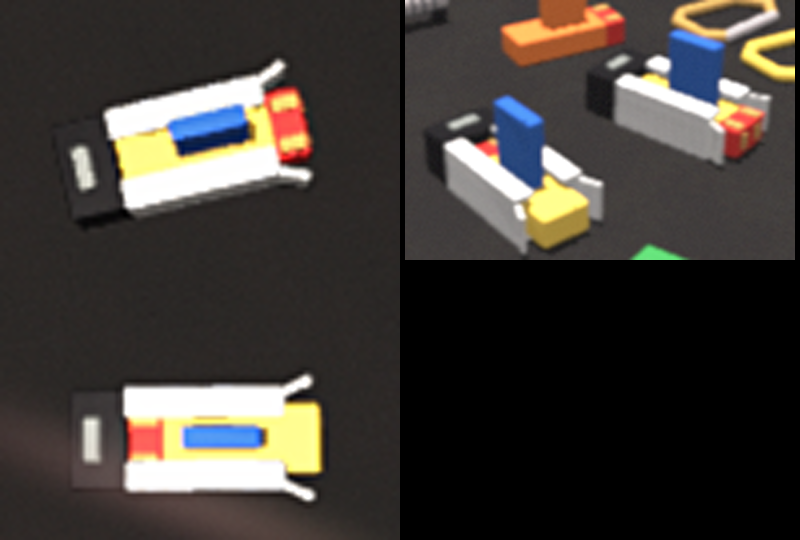

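The crop confirms it. The upper sleeve (crop ~(290,120)) shows the red contact end at its mouth, and the lower one (~(310,435)) shows yellow at the mouth with red inside. Next I'll get the dock axis and fin pose more precisely.

```bash
cat >> h.py <<'E'
def rails(p,d,box=(125,180,225,295)):
    C=cloud('top',d);M=masks(p);y0,y1,x0,x1=box
    k=np.zeros(d.shape,bool);k[y0:y1,x0:x1]=True
    w=k&(M['white'])&(C[...,2]>.031)&(C[...,2]<.041)
    return w,k,C,M
E
python3 - <<'E'
from h import *
p=np.load('pics/top0c.npy');d=np.load('pics/top0.npy')
w,k,C,M=rails(p,d)
n,l,st,ce=cv2.connectedComponentsWithStats(w.astype(np.uint8))
for i in range(1,n):
  if st[i,4]>80:
    uv=np.argwhere(l==i)[:,::-1]; W=cast('top',uv,.035)[:,:2].astype(np.float32)
    q=cv2.minAreaRect(W); f=cv2.fitLine(W,cv2.DIST_HUBER,0,.01,.01).ravel()
    print(st[i,4],st[i],'rect',np.round(q[0],4),np.round(q[1],4),q[2],'line',f.round(4),np.degrees(np.arctan2(-f[0],f[1])))
W=cast('top',np.argwhere(w)[:,::-1],.035)[:,:2].astype(np.float32)
q=cv2.minAreaRect(W);print('all',q,cv2.boxPoints(q).round(4).tolist())
b=k&M['blue']&(C[...,2]>.07)&(C[...,2]<.082)
W=cast('top',np.argwhere(b)[:,::-1],.076)[:,:2].astype(np.float32);q=cv2.minAreaRect(W);f=cv2.fitLine(W,cv2.DIST_HUBER,0,.01,.01).ravel()
print('fin',q,f,np.degrees(np.arctan2(-f[0],f[1])),W.mean(0))
r=k&M['red']&(C[...,2]>.022)&(C[...,2]<.032)
print('red',cast('top',np.argwhere(r)[:,::-1],.026)[:,:2].mean(0))
# black block behind: height
for uv in [(231,157),(233,157),(229,160)]: print(C[uv[1],uv[0]])
# side cam fin
p=np.load('pics/side0c.npy');d=np.load('pics/side0.npy');C=cloud('side',d);m=masks(p)['blue'].copy();m[:,:315]=0;m[:140]=0;m[190:]=0;m[:,350:]=0
P=C[m];print('side fin',len(P),P.mean(0),np.percentile(P,[2,98],axis=0).round(4))
E
```

```text
240 [236 134  40  16 240] rect [0.662  0.0697] [0.0142 0.0853] 14.52761459350586 line [ 0.2641 -0.9645  0.662   0.0722] -164.68724
277 [240 152  45  15 277] rect [0.6255 0.057 ] [0.018  0.0922] 11.190263748168945 line [ 0.2335 -0.9724  0.6245  0.0611] -166.4987
all ((0.6394076943397522, 0.0698423758149147), (0.06032857671380043, 0.11617110669612885), 15.317015647888184) [[0.5950000286102295, 0.11789999902248383], [0.6256999969482422, 0.005900000222027302], [0.6837999820709229, 0.021800000220537186], [0.6531999707221985, 0.13379999995231628]]
fin ((0.6447221040725708, 0.05560675635933876), (0.012278557755053043, 0.03734532743692398), 16.174514770507812) [ 0.24319856 -0.96997654  0.6445872   0.05555049] -165.9246 [0.6445872  0.05555049]
red [0.65454143 0.01595186]
[0.62792916 0.12146991 0.0369538 ]
[0.6281306  0.11735546 0.03616651]
[0.62145109 0.12548651 0.03734165]
side fin 447 [0.63854525 0.04920137 0.05947279] [[0.6346 0.0351 0.034 ]
 [0.6521 0.0717 0.0765]]
```

```bash
cat >> h.py <<'E'
def state():
    o=bot.get_obs();Rm=R.from_euler('xyz',o['tcp_rot'],degrees=True).as_matrix()
    print('t',round(o['time'],2),'pos',o['ee_pos'].round(4),'q',o['q'].round(1),'zyaw',round(np.degrees(np.arctan2(Rm[1,2],Rm[0,2])),2),'open',round(o['opening'],4),'F',o['wrist_force'].round(1))
    return o,Rm
def to(pos):
    o,Rm=state(); print('shift cm',(Rm.T@(np.array(pos)-o['ee_pos'])*100).round(2)); print(Rm.round(3).tolist())
E
python3 - <<'E'
from h import *
to([.6446,.0556,.14])
E
```

```text
t 0.1 pos [0.1729 0.5219 0.2306] q [71.7  5.  10.  95.1  0.  90. ] zyaw 71.67 open 0.0851 F [0.8 1.4 0.6]
shift cm [  9.1  -59.44 -29.42]
[[-0.0, -0.949, 0.314], [-0.001, 0.314, 0.949], [-1.0, 0.0, -0.001]]
```

play_rows --rows '[[[9.1,-59.4,-29.4],57.3,8.5],[[9.1,-59.4,-29.4],57.3,8.5],[[9.1,-59.4,-29.4],57.3,8.5],[[9.1,-59.4,-29.4],57.3,8.5],[[9.1,-59.4,-29.4],57.3,8.5],[[9.1,-59.4,-29.4],57.3,8.5],[[9.1,-59.4,-29.4],57.3,8.5],[[9.1,-59.4,-29.4],57.3,8.5],[[9.1,-59.4,-29.4],57.3,8.5],[[9.1,-59.4,-29.4],57.3,8.5],[[9.1,-59.4,-29.4],57.3,8.5],[[9.1,-59.4,-29.4],57.3,8.5]]' --squeeze 60

```text
time: 1.1
ee_pos: [0.5263, 0.1721, 0.1628]
tcp_rot: [167.8, 90.0, -177.8]
wrist_force: [0.4, 1.5, 1.0]
opening: 0.0849
```

```bash
python3 - <<'E'
from h import *
to([.6446,.0556,.14])
E
```

```text
t 1.1 pos [0.5263 0.1721 0.1628] q [18.1  4.6  2.1 87.5  0.  93.7] zyaw 14.37 open 0.0849 F [0.4 1.5 1. ]
shift cm [  2.27 -14.22   8.57]
[[-0.0, -0.248, 0.969], [-0.0, 0.969, 0.248], [-1.0, 0.0, -0.0]]
```

play_rows --rows '[[[2.3,-14.2,8.6],0,8.5],[[2.3,-14.2,8.6],0,8.5],[[2.3,-14.2,8.6],0,8.5],[[2.3,-14.2,8.6],0,8.5],[[2.3,-14.2,8.6],0,8.5],[[2.3,-14.2,8.6],0,8.5],[[2.3,-14.2,8.6],0,8.5]]'

```text
time: 1.68
ee_pos: [0.6435, 0.0577, 0.1396]
tcp_rot: [161.3, 89.9, 175.7]
wrist_force: [0.0, 0.2, 0.2]
opening: 0.0855
```

```bash
python3 - <<'E'
from h import *
to([.6446,.0556,.044])
p,d=bot.camera('side');cv2.imwrite('pics/side1.png',p)
E
```

```text
t 1.68 pos [0.6435 0.0577 0.1396] q [ 5.1 17.6 14.5 87.   0.  80.8] zyaw 14.34 open 0.0855 F [0.  0.2 0.2]
shift cm [ 9.56 -0.23  0.07]
[[-0.001, -0.248, 0.969], [0.0, 0.969, 0.248], [-1.0, 0.0, -0.001]]
```

View pics/side1.png

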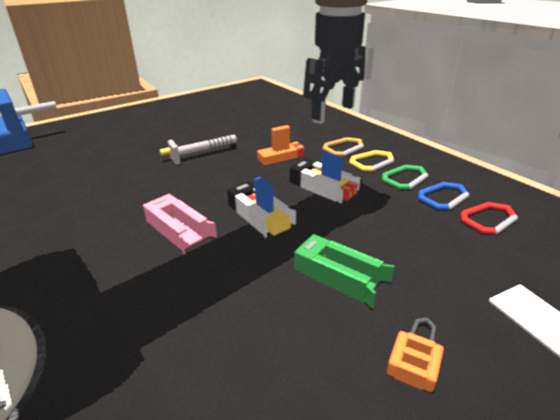

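The gripper at (335,100) is open directly above the fin (332,165), with the jaws across the fin. I'll descend, then close.

play_rows --rows '[[[3,-0.2,0.1],0,8.5],[[6,-0.2,0.1],0,8.5],[[8,-0.2,0.1],0,8.5],[[9.6,-0.2,0.1],0,8.5],[[9.6,-0.2,0.1],0,8.5],[[9.6,-0.2,0.1],0,8.5]]'

```text
time: 2.23
ee_pos: [0.6444, 0.0571, 0.0447]
tcp_rot: [166.8, 90.0, -178.8]
wrist_force: [0.3, 0.0, 0.6]
opening: 0.0852
```

play_rows --rows '[[[0,0,0],0,4],[[0,0,0],0,4],[[0,0,0],0,4],[[0,0,0],0,2],[[0,0,0],0,2],[[0,0,0],0,2],[[0,0,0],0,0.5],[[0,0,0],0,0.5],[[0,0,0],0,0.5],[[0,0,0],0,0.5]]' --squeeze 50

```text
time: 3.07
ee_pos: [0.6455, 0.056, 0.0445]
tcp_rot: [-19.3, 90.0, -4.9]
wrist_force: [-0.2, -0.5, 2.0]
opening: 0.0113
```

```bash
python3 - <<'E'
from h import *
state()
p,d=bot.camera('side');cv2.imwrite('pics/side2.png',cv2.resize(p[60:240,220:420],None,fx=3,fy=3))
E
```

```text
t 3.07 pos [0.6455 0.056  0.0445] q [ 5.  18.7  5.4 76.7 -0.  80.6] zyaw 14.37 open 0.0113 F [-0.2 -0.5  2. ]
```

View pics/side2.png

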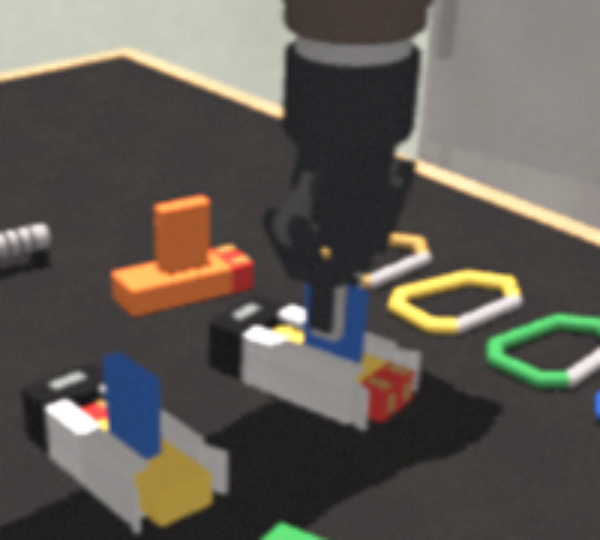

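play_rows --rows '[[[-0.2,0,0],0,0.5],[[-0.2,-0.5,0],0,0.5],[[-0.2,-1.5,0],0,0.5],[[-0.2,-2.5,0],0,0.5],[[-0.2,-4,0],0,0.5],[[-0.2,-5.5,0],0,0.5],[[-0.2,-7,0],0,0.5],[[-0.2,-8.5,0],0,0.5],[[-0.2,-10,0],0,0.5],[[-0.2,-11,0],0,0.5],[[-0.2,-11,0],0,0.5],[[-0.2,-11,0],0,0.5]]'

```text
time: 4.12
ee_pos: [0.6726, -0.0511, 0.0461]
tcp_rot: [128.0, 90.0, 142.3]
wrist_force: [-0.2, 1.1, -2.0]
opening: 0.0116
```

```bash
python3 - <<'E'
from h import *
state()
for n in('top','side'):
    p,d=bot.camera(n);np.save(f'pics/{n}3c.npy',p);np.save(f'pics/{n}3.npy',d)
    c=p[90:230,200:360] if n=='top' else p[90:290,200:430]
    cv2.imwrite(f'pics/{n}3.png',cv2.resize(c,None,fx=3,fy=3))
E
```

```text
t 4.12 pos [ 0.6726 -0.0511  0.0461] q [-4.4 22.4 10.3 78.   0.  71.3] zyaw 14.31 open 0.0116 F [-0.2  1.1 -2. ]
```

View pics/top3.png

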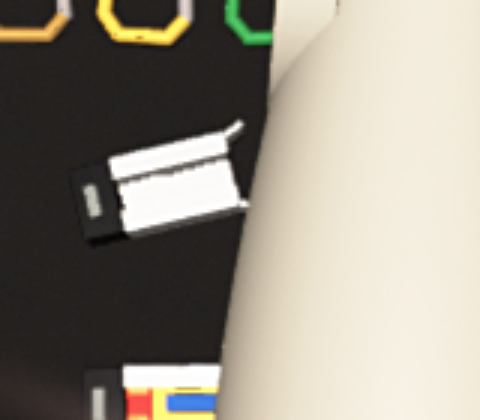

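View pics/side3.png

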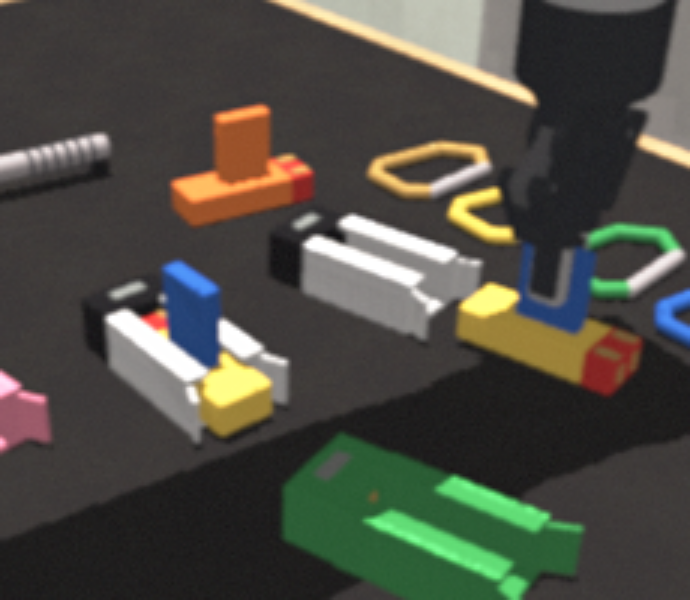

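Out cleanly: the pack hangs level in the jaws at (550,330) of the side crop and the sleeve is empty. Now I'll fit the sleeve's centreline from its rails, and the fin's and pack's offset relative to it.

```bash
python3 - <<'E'
from h import *
p=np.load('pics/top0c.npy');d=np.load('pics/top0.npy')
w,k,C,M=rails(p,d)
def edges(n):
    p=np.load(f'pics/{n}c.npy');d=np.load(f'pics/{n}.npy');w,k,C,M=rails(p,d)
    W=cast('top',np.argwhere(w)[:,::-1],.035)[:,:2]
    th=np.radians(14.37);i=np.array([-np.sin(th),np.cos(th)]);x=np.array([np.cos(th),np.sin(th)])
    O=np.array([.6455,.056]) # TCP at grasp
    a=(W-O)@i;l=(W-O)@x
    E=[]
    for b in np.arange(-.02,.05,.004):
        s=(a>=b)&(a<b+.004); ls=l[s]
        if s.sum()<6: continue
        E.append([b+.002,ls.min(),ls[ls<0].max() if (ls<0).any() else np.nan,ls[ls>0].min() if (ls>0).any() else np.nan,ls.max()])
    E=np.array(E);print((E*1000).round(1))
    for j in(1,4): print('slope deg',np.degrees(np.arctan(np.polyfit(E[:,0],E[:,j],1)[0])),np.median(E[:,j]))
    print('mid',np.median((E[:,1]+E[:,4])/2)); print('a range',a.min(),a.max(), 'black?')
    f=k&M['blue']&(C[...,2]>.07)&(C[...,2]<.082)
    if f.sum()>20:
        F=cast('top',np.argwhere(f)[:,::-1],.076)[:,:2];print('fin a',((F-O)@i).min(),((F-O)@i).max(),'l',((F-O)@x).min(),((F-O)@x).max())
edges('top0');edges('top3')
E
```

```text
[[-18.  -25.7 -12.4  16.   25.3]
 [-14.  -24.3 -11.9  17.   26.3]
 [-10.  -25.8 -12.5  15.4  24.7]
 [ -6.  -24.9 -13.6  16.4  25.7]
 [ -2.  -25.9 -12.6  15.3  26.2]
 [  2.  -25.4 -11.6  16.3  25.6]
 [  6.  -26.  -13.1  15.7  26.1]
 [ 10.  -25.5 -12.2  16.2  25. ]
 [ 14.  -26.1 -11.7  17.2  26. ]
 [ 18.  -25.6 -12.2  15.6  26.5]
 [ 22.  -24.6 -11.7  12.5  25.9]
 [ 26.  -26.2 -12.3  13.5  26.4]
 [ 30.  -26.8 -11.8  12.4  25.8]
 [ 34.  -26.3 -12.9  12.9  26.3]
 [ 38.  -25.3 -11.9  12.3  25.2]
 [ 42.  -25.9 -13.   12.8  26.2]
 [ 46.  -25.4 -12.   12.2  25.2]
 [ 50.  -24.4 -11.5  12.7  26.1]]
slope deg -0.1329749533511336 -0.025678848478015735
slope deg 0.3246819670508514 0.025952665241468234
mid 5.535216177179284e-05
a range -0.04365487789986741 0.0729974853507085 black?
fin a -0.01897183485695467 0.01861277372712745 l -0.007336516515399617 0.005057013320025826
[[-18.  -25.7 -12.4  13.4  25.3]
 [-14.  -26.3 -11.9  12.3  26.3]
 [-10.  -25.8 -12.5  11.8  24.7]
 [ -6.  -24.9 -12.   12.2  25.7]
 [ -2.  -25.9 -12.6  13.2  26.2]
 [  2.  -25.4 -11.6  11.7  25.6]
 [  6.  -26.  -13.1  12.7  26.1]
 [ 10.  -25.5 -12.2  12.1  25. ]
 [ 14.  -24.5 -11.7  12.6  26. ]
 [ 18.  -25.6 -12.2  12.   26.5]
 [ 22.  -24.6 -11.7  12.5  25.9]
 [ 26.  -26.2 -12.3  13.5  26.4]
 [ 30.  -25.2 -11.8  12.4  25.8]
 [ 34.  -25.8 -12.9  12.9  26.3]
 [ 38.  -25.3 -11.9  11.8  25.2]
 [ 42.  -26.4 -13.   12.8  26.2]
 [ 46.  -25.4 -12.   11.7  25.2]
 [ 50.  -24.4 -11.5  12.7  26.1]]
slope deg 0.4339158388190496 -0.025563895827959003
slope deg 0.3246819670508514 0.025952665241468234
mid 9.259860811243036e-05
a range -0.045219651154114936 0.07264769104200766 black?
```

The sleeve centreline passes within 0.1 mm of the grasp position, its yaw is about 14.3°, and the fin is centred in the jaws. I'll lift and turn −180° (joint 6 goes from 71 to about −109).

play_rows --rows '[[[-2,0,0],0,0.5],[[-4,0,0],0,0.5],[[-5,0,0],-6,0.5],[[-6,0,0],-12,0.5],[[-6,0,0],-18,0.5],[[-6,0,0],-25,0.5],[[-6,0,0],-32,0.5],[[-6,0,0],-39,0.5],[[-6,0,0],-46,0.5],[[-6,0,0],-52,0.5],[[-6,0,0],-57,0.5],[[-6,0,0],-60,0.5]]'

```text
time: 5.22
ee_pos: [0.6725, -0.0494, 0.1064]
tcp_rot: [16.5, 90.0, 91.2]
wrist_force: [-0.3, -0.2, -1.8]
opening: 0.0112
```

play_rows --rows '[[[0,0,0],-5,0.5],[[0,0,0],-11,0.5],[[0,0,0],-18,0.5],[[0,0,0],-25,0.5],[[0,0,0],-32,0.5],[[0,0,0],-39,0.5],[[0,0,0],-46,0.5],[[0,0,0],-52,0.5],[[0,0,0],-57,0.5],[[0,0,0],-60,0.5]]'

```text
time: 6.05
ee_pos: [0.6725, -0.0494, 0.1064]
tcp_rot: [-57.9, 90.0, 76.8]
wrist_force: [-0.8, -0.1, -1.3]
opening: 0.0112
```

play_rows --rows '[[[0,0,0],-5,0.5],[[0,0,0],-11,0.5],[[0,0,0],-18,0.5],[[0,0,0],-25,0.5],[[0,0,0],-32,0.5],[[0,0,0],-39,0.5],[[0,0,0],-46,0.5],[[0,0,0],-52,0.5],[[0,0,0],-57,0.5],[[0,0,0],-60,0.5],[[0,0,0],-60,0.5],[[0,0,0],-60,0.5]]'

```text
time: 7.05
ee_pos: [0.6726, -0.0497, 0.1064]
tcp_rot: [-127.9, 90.0, 66.4]
wrist_force: [0.0, 0.2, -1.1]
opening: 0.0111
```

```bash
python3 - <<'E'
from h import *
th=np.radians(14.3);i=np.array([-np.sin(th),np.cos(th)]);G=np.array([.6455,.056])
P=G-.11*i; to([P[0],P[1],.0465])
for n in('side',):
    p,d=bot.camera(n);np.save(f'pics/{n}4c.npy',p);np.save(f'pics/{n}4.npy',d)
    c=p[90:290,200:430]
    cv2.imwrite(f'pics/{n}4.png',cv2.resize(c,None,fx=3,fy=3))
    C=cloud(n,d);M=masks(p)
    for c in('blue','yellow','red'):
        m=M[c].copy();m[:,:340]=0;m[:80]=0;m[:,430:]=0;m&=(C[...,1]<0.02)
        if m.sum(): print(c,m.sum(),np.percentile(C[m],[3,50,97],axis=0).round(4).tolist())
E
```

```text
t 7.05 pos [ 0.6726 -0.0497  0.1064] q [  -4.2   21.6   16.    84.4    0.  -108.6] zyaw -165.67 open 0.0111 F [ 0.   0.2 -1.1]
shift cm [5.99 0.09 0.01]
[[0.0, 0.247, -0.969], [0.0, -0.969, -0.247], [-1.0, -0.0, -0.0]]
blue 515 [[0.6621, -0.0875, -0.0004], [0.6714, -0.0653, 0.0981], [0.7847, -0.0352, 0.1369]]
yellow 918 [[0.6485, -0.1019, 0.0671], [0.6622, -0.0727, 0.0824], [0.694, -0.0231, 0.0882]]
red 116 [[0.6423, -0.0222, 0.0674], [0.6456, -0.0145, 0.0798], [0.6665, -0.0062, 0.0884]]
```

View pics/side4.png

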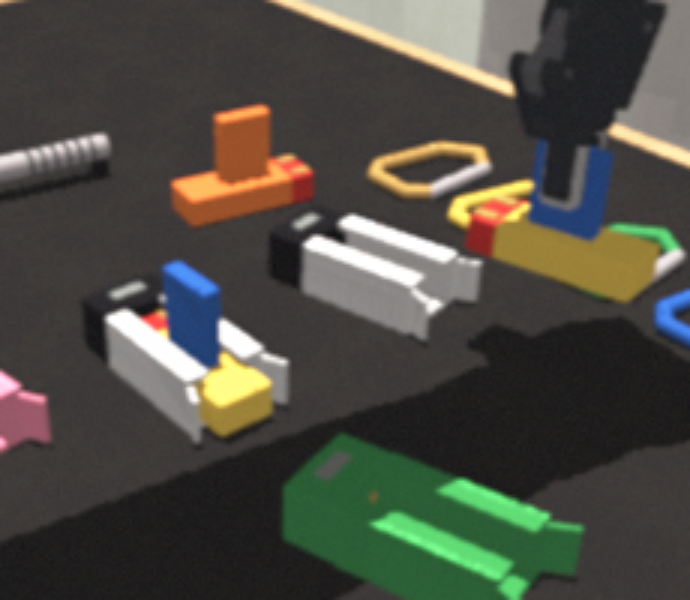

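Red now faces the mouth (red end (490,225), sleeve mouth (455,290) in the crop). Quick check of the held pack's yaw and height from the saved depth.

```bash
python3 - <<'E'
from h import *
p=np.load('pics/side4c.npy');d=np.load('pics/side4.npy');C=cloud('side',d);M=masks(p)
T=np.array([.6726,-.0497]);th=np.radians(14.3);i=np.array([-np.sin(th),np.cos(th)]);x=np.array([np.cos(th),np.sin(th)])
A=(C[...,:2]-T)@i;L=(C[...,:2]-T)@x;Z=C[...,2]
box=(abs(A)<.07)&(abs(L)<.035)&(Z>.055)
m=(M['yellow']|M['red'])&box
face=m&(L<-.01)&(Z>.069)&(Z<.084)
f=np.polyfit(A[face],L[face],1);print('side face n',face.sum(),'slope deg',np.degrees(np.arctan(f[0])),'L at 0',f[1])
print('pack A',np.percentile(A[m],[1,99]),'Z',np.percentile(Z[m],[1,99]))
t=m&(Z>.083)&(L>-.012)&(abs(A)<.047);g=np.polyfit(A[t],Z[t],1);print('top tilt deg',np.degrees(np.arctan(g[0])),'z',g[1],t.sum())
b=M['blue']&box&(Z>.09);print('fin A',np.percentile(A[b],[1,99]),'Zmax',np.percentile(Z[b],99))
E
```

```text
side face n 458 slope deg -0.3958189285780321 L at 0 -0.01809372275694716
pack A [-0.05118958  0.0466696 ] Z [0.0666139  0.08862446]
top tilt deg 0.32174060809085847 z 0.08759862988647167 225
fin A [-0.02147474  0.0176959 ] Zmax 0.1377402573717944
```

Aligned: yaw error about 0.4°, tilt about 0.3°, underside at 66 mm. Lower and insert, stopping short of home first.

play_rows --rows '[[[2.5,0,0],0,0.5],[[5,0,0],0,0.5],[[6,0,0],0,0.5],[[6,0,0],0,0.5],[[6,-1,0],0,0.5],[[6,-2,0],0,0.5],[[6,-3,0],0,0.5],[[6,-4,0],0,0.5],[[6,-4,0],0,0.5]]'

```text
time: 7.85
ee_pos: [0.6626, -0.0093, 0.0475]
tcp_rot: [-172.6, 89.9, 21.9]
wrist_force: [0.1, -0.0, -1.9]
opening: 0.0112
```

```bash
python3 - <<'E'
from h import *
to([.6455,.056,.0465])
p,d=bot.camera('side');cv2.imwrite('pics/side5.png',cv2.resize(p[110:230,260:430],None,fx=4,fy=4))
E
```

```text
t 7.85 pos [ 0.6626 -0.0093  0.0475] q [  -0.8   20.6    8.2   77.5    0.  -105.3] zyaw -165.51 open 0.0112 F [ 0.1 -0.  -1.9]
shift cm [ 0.1  -6.75  0.03]
[[0.001, 0.25, -0.968], [0.001, -0.968, -0.25], [-1.0, -0.0, -0.001]]
```

View pics/side5.png

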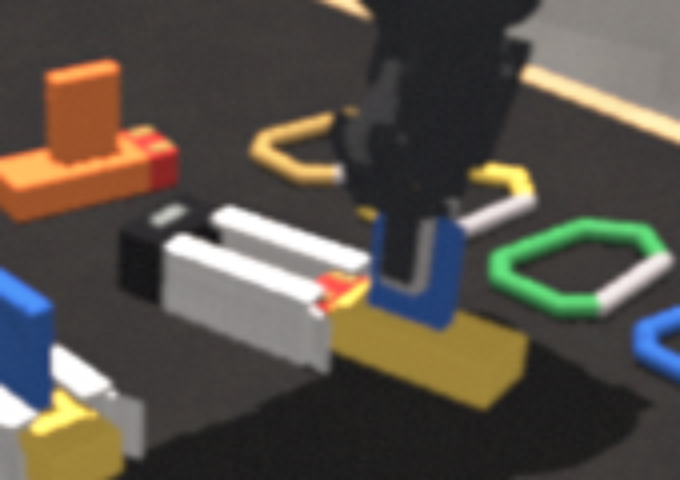

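The red end is entering between the cheeks (crop (340,290)) with no contact force. Continue to just short of the stop.

play_rows --rows '[[[0,-1,0],0,0.5],[[0,-2,0],0,0.5],[[0,-3,0],0,0.5],[[0,-4,0],0,0.5],[[0,-5,0],0,0.5],[[0,-5.8,0],0,0.5],[[0,-6.3,0],0,0.5],[[0,-6.3,0],0,0.5],[[0,-6.3,0],0,0.5]]'

```text
time: 8.65
ee_pos: [0.647, 0.0495, 0.0463]
tcp_rot: [121.8, 90.0, -43.8]
wrist_force: [-0.7, -0.3, -2.0]
opening: 0.0114
```

```bash
python3 - <<'E'
from h import *
to([.6455,.056,.0445])
E
```

```text
t 8.65 pos [0.647  0.0495 0.0463] q [   4.4   18.8    5.7   76.9   -0.  -100. ] zyaw -165.59 open 0.0114 F [-0.7 -0.3 -2. ]
shift cm [ 0.18 -0.67 -0.01]
[[0.0, 0.249, -0.969], [-0.0, -0.969, -0.249], [-1.0, 0.0, -0.0]]
```

Lower onto the floor and push in gently in small steps until the stop resists.

play_rows --rows '[[[0.15,-0.2,0],0,0.5],[[0.15,-0.4,0],0,0.5],[[0.15,-0.5,0],0,0.5],[[0.15,-0.6,0],0,0.5],[[0.15,-0.6,0],0,0.5]]'

```text
time: 9.07
ee_pos: [0.6455, 0.0551, 0.0447]
tcp_rot: [-43.0, 90.0, 151.3]
wrist_force: [0.6, 0.3, -2.2]
opening: 0.0115
```

play_rows --rows '[[[0,-0.1,0],0,0.5],[[0,-0.2,0],0,0.5],[[0,-0.2,0],0,0.5]]'

```text
time: 9.32
ee_pos: [0.645, 0.0572, 0.0448]
tcp_rot: [-82.3, 90.0, 112.1]
wrist_force: [1.0, -0.6, -1.6]
opening: 0.0113
```

play_rows --rows '[[[0,-0.1,0],0,0.5],[[0,-0.1,0],0,0.5],[[0,-0.1,0],0,0.5]]'

```text
time: 9.57
ee_pos: [0.6449, 0.0576, 0.0448]
tcp_rot: [89.7, 90.0, -76.0]
wrist_force: [-0.8, -3.3, -1.1]
opening: 0.0114
```

play_rows --rows '[[[0,-0.1,0],0,0.5],[[0,-0.1,0],0,0.5],[[0,-0.1,0],0,0.5]]'

```text
time: 9.82
ee_pos: [0.6448, 0.0578, 0.045]
tcp_rot: [93.0, 89.9, -72.7]
wrist_force: [1.4, -7.3, -0.5]
opening: 0.0115
```

```bash
python3 - <<'E'
from h import *
o,Rm=state()
p,d=bot.camera('side');cv2.imwrite('pics/side6.png',cv2.resize(p[110:230,260:430],None,fx=4,fy=4))
C=cloud('side',d);M=masks(p)
T=np.array([.6455,.056]);th=np.radians(14.3);i=np.array([-np.sin(th),np.cos(th)]);x=np.array([np.cos(th),np.sin(th)])
A=(C[...,:2]-T)@i;L=(C[...,:2]-T)@x;Z=C[...,2]
m=M['yellow']&(abs(A)<.07)&(abs(L)<.03)&(Z<.04)&(Z>.003);print('outer end A',np.percentile(A[m],[1,3,50]),'Z',np.percentile(Z[m],[2,98]))
p0=np.load('pics/side0c.npy');d0=np.load('pics/side0.npy');C=cloud('side',d0);M=masks(p0)
A=(C[...,:2]-T)@i;L=(C[...,:2]-T)@x;Z=C[...,2]
m=M['red']&(abs(A)<.07)&(abs(L)<.03)&(Z<.04)&(Z>.003);print('initially',np.percentile(A[m],[1,3,50]),'Z',np.percentile(Z[m],[2,98]))
E
```

```text
t 9.82 pos [0.6448 0.0578 0.045 ] q [  5.2  18.6   5.3  76.7  -0.1 -99.1] zyaw -165.68 open 0.0115 F [ 1.4 -7.3 -0.5]
outer end A [-0.05011435 -0.0497991  -0.04454896] Z [0.0064446  0.02789366]
initially [-0.05120927 -0.05104221 -0.04783025] Z [0.0046271  0.02670584]
```

View pics/side6.png

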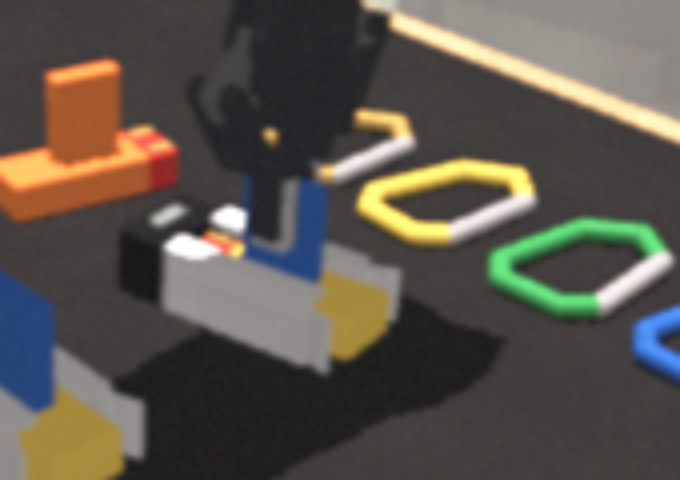

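The stop resists (−7 N along y) and the outer end is as deep as it was at the start. Underside is still ~1 mm up, so I'll lower it to the floor.

play_rows --rows '[[[0.1,0.05,0],0,0.5],[[0.1,0.05,0],0,0.5],[[0.1,0.05,0],0,0.5]]'

```text
time: 10.12
ee_pos: [0.645, 0.0576, 0.0446]
tcp_rot: [118.6, 89.9, -47.0]
wrist_force: [0.0, -6.2, 3.0]
opening: 0.0113
```

play_rows --rows '[[[0.1,0,0],0,0.5],[[0.1,0,0],0,0.5],[[0.1,0,0],0,0.5]]'

```text
time: 10.37
ee_pos: [0.6451, 0.0576, 0.0445]
tcp_rot: [128.8, 89.9, -36.8]
wrist_force: [-2.5, -6.8, 9.1]
opening: 0.0112
```

It's on the floor and against the stop. Release gradually, then retract straight up.

play_rows --rows '[[[0,0,0],0,1.5],[[0,0,0],0,2],[[0,0,0],0,3],[[0,0,0],0,4],[[0,0,0],0,5],[[0,0,0],0,6],[[0,0,0],0,6],[[0,0,0],0,6]]'

```text
time: 11.03
ee_pos: [0.6447, 0.0585, 0.0427]
tcp_rot: [-63.0, 90.0, 131.3]
wrist_force: [0.5, -1.1, 0.3]
opening: 0.0599
```

play_rows --rows '[[[-1,0,0],0,6],[[-3,0,0],0,6],[[-6,0,0],0,6],[[-9,0,0],0,6],[[-12,0,0],0,6],[[-12,0,0],0,6],[[-12,8,0],0,6],[[-12,8,0],0,6],[[-12,16,0],0,6],[[-12,16,0],0,6],[[-12,22,0],0,6],[[-12,22,0],0,6]]'

```text
time: 12.03
ee_pos: [0.6996, -0.1593, 0.1629]
tcp_rot: [98.5, 89.9, -67.3]
wrist_force: [0.3, 0.5, -0.4]
opening: 0.0605
```

```bash
python3 - <<'E'
from h import *
state()
T=np.array([.6455,.056]);th=np.radians(14.3);i=np.array([-np.sin(th),np.cos(th)]);x=np.array([np.cos(th),np.sin(th)])
for n,bx in(('side',(110,240,220,430)),('top',(90,260,200,330))):
    p,d=bot.camera(n);c=p[bx[0]:bx[1],bx[2]:bx[3]];cv2.imwrite(f'pics/{n}7.png',cv2.resize(c,None,fx=3.4,fy=3.4,interpolation=cv2.INTER_CUBIC))
    for lab,pp,dd in(('now',p,d),('start',np.load(f'pics/{n}0c.npy'),np.load(f'pics/{n}0.npy'))):
        C=cloud(n,dd);M=masks(pp);A=(C[...,:2]-T)@i;L=(C[...,:2]-T)@x;Z=C[...,2]
        m=(M['yellow']|M['red'])&(abs(A)<.07)&(abs(L)<.025)&(Z<.034)&(Z>.01)
        b=M['blue']&(abs(A)<.05)&(abs(L)<.03)&(Z>.07)&(Z<.085)
        print(n,lab,'body A',np.percentile(A[m],[1,3,97]).round(4),'fin A',np.percentile(A[b],[2,50,98]).round(4),'L',np.median(L[b]).round(4),'Z',np.median(Z[b]).round(4))
E
```

```text
t 12.03 pos [ 0.6996 -0.1593  0.1629] q [-1.28e+01  2.86e+01  3.16e+01  9.30e+01 -1.00e-01 -1.17e+02] zyaw -165.79 open 0.0605 F [ 0.3  0.5 -0.4]
side now body A [-0.0501 -0.05    0.0328] fin A [-0.0192 -0.0031  0.0182] L -0.0045 Z 0.0749
side start body A [-0.0512 -0.051   0.0493] fin A [-0.0204 -0.004   0.0176] L -0.0051 Z 0.0748
top now body A [-0.048  -0.0473  0.0484] fin A [-0.017   0.0008  0.0185] L -0.001 Z 0.0766
top start body A [-0.0491 -0.0482  0.0484] fin A [-0.0183 -0.      0.017 ] L -0.0011 Z 0.0769
```

View pics/side7.png

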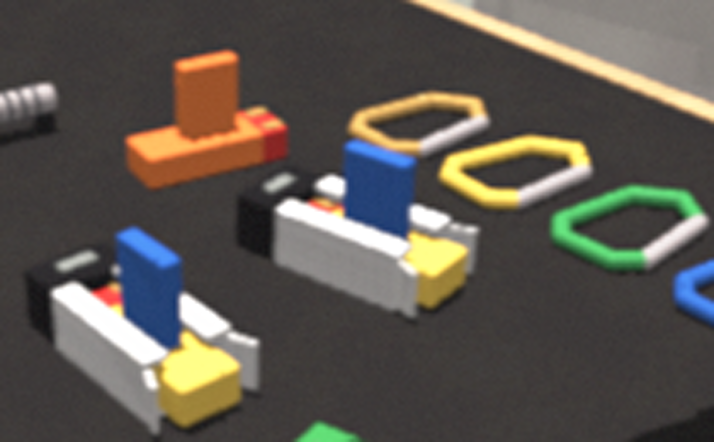

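View pics/top7.png

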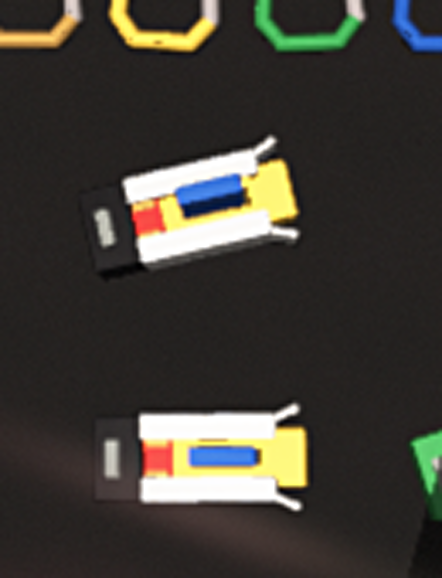

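Both packs now match: red inside at (148,218), yellow out at (275,190), and the pack is about 1 mm deeper than it was at the start. The arm is clear at zero force, so I'll hand in.

```bash
python3 - <<'E'
from workcell import bot
bot.job_done()
E
```

```text
the job is handed in; nothing more can be done
```

I pulled the backwards pack out of its sleeve by the blue fin and turned it end for end in the air. I then slid it back red end first until the stop pushed back with about 7 N, lowered it onto the sleeve floor, let go and moved the arm clear. The job was handed in at about 12 s of the 45 s allowed.

- **Pack position:** both cameras put it about 1 mm deeper than it was at the start, which counts as fully home. Sideways it is within 1 mm, and its height is unchanged.
- **Orientation:** the red end is inside and the yellow end sticks out, the same as the other pack.
- **Other pack:** I never touched it, and in the last pictures it sits in its sleeve as before, though I did not measure it again.
- **Arm:** at hand-in it was touching nothing, with the wrist force near zero. The highest reading I saw was about 12 N.

None of the checks failed. The only disagreement was the insertion depth, where the arm went about 1–2 mm further in than at the grasp. That fits the small offset I measured between pack and gripper, and the slight extra depth.

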